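# Pack the balsa bracket kit gently into its sliding-lid case

### The job

Pack the bracket kit into its open plywood case: lay the T-shaped balsa bracket flat in the left compartment as the robot sees it, the I-shaped one (a crossbar at both ends) in the right one and the cork sanding block in the middle one, each with its long side along its compartment, then slide the lid fully shut. Balsa and cork crush easily, so hold each part with the lightest grip that carries it, about 20 to 30 N per finger, and set it down softly without dropping or pressing it. Leave the wax pot, the hand stamp and the roll of tape where they stand.

Things in the scene. Friction and masses are not known exactly. Their poses are not given: they have to be found in the camera images.
- case: Fixed plywood case, tray 142 x 286 x 40 mm high, walls and floor 6 mm; origin: centre of the underside; x points away from the robot (within 0.2 rad), y left. Three compartments side by side along y, each 130 mm long in x: left and right 92 mm wide, middle 80; dividers 5 mm thick, 10 mm high above the floor, outer walls 34. Lid rails, 47 mm high, run to x = 234 mm at y = +-147 mm
- compartment_left (a point): centre of the left (+y) compartment's floor, 6 mm above the bench; axes as the case
- compartment_middle (a point): centre of the middle compartment's floor, 6 mm above the bench; axes as the case
- compartment_right (a point): centre of the right (-y) compartment's floor, 6 mm above the bench; axes as the case
- lid (a joint): sliding plywood lid, 142 x 284 x 6 mm, its top 46.5 mm above the bench: 0 = fully shut, 0.165 m = fully open, pushed back along the case's +x behind the tray; it slides with light friction and stays where it is left
- lid_grip (a point): centre of the wooden bar grip on the lid: bar 14 mm thick (along the case's x), 60 mm long (along y), standing 26 mm above the lid, top 72.5 mm above the bench; this point lies 60.5 mm above the bench, 45 mm to the near side of the lid's centre
- t_bracket: flat T-shaped bracket of pale balsa, 110 x 70 x 18 mm thick, 40 g: stem 24 mm wide along its x, one crossbar 24 x 70 mm across the +x end; origin at the centre of the outline, on the underside; z up
- i_bracket: flat I-shaped bracket of pale balsa, 110 x 70 x 18 mm thick, 40 g: stem 24 mm wide along its x, a crossbar 24 x 70 mm across each end; origin at the centre of the underside; z up
- cork_block: brown cork sanding block, 56 (x) x 97 (y) x 28 mm high, 60 g; long side along its y; origin at the centre of the underside; z up
- wax_pot: bystander: small round pot with a red lid, 58 mm across, 50 mm high; origin at the centre of the underside
- wood_stamp: bystander: turned wooden hand stamp standing upright, 34 mm across, 75 mm high; origin at the centre of the underside
- masking_tape: bystander: roll of masking tape lying flat, 98 mm across, 25 mm high; origin at the centre of the underside
Things that resemble listed ones, but are neither listed nor needed, are in the scene too. What is shaped like the t_bracket but yellow is not meant.

How it is judged (in metres and radians):
At the end, for the whole second after the job is handed in: T bracket in the left, I bracket in the right, cork block in the middle compartment, each within 25 mm along and 20 mm across of its centre, under 6 mm off the floor, face up and flat (0.12 rad), long side along the compartment (0.3 rad), at rest; lid shut to within 6 mm (value of joint lid below 0.006 m and x of t_bracket in the frame of compartment_left between -0.025 and 0.025 m and y of t_bracket in the frame of compartment_left between -0.02 and 0.02 m and z of t_bracket in the frame of compartment_left below 0.006 m and angle between each of t_bracket, i_bracket, cork_block's own z axis and vertical below 0.12 rad and angle between the x axis of each of t_bracket, i_bracket and the x axis of case, either way round below 0.3 rad and linear speed of each of t_bracket, i_bracket, cork_block below 0.02 m/s and x of i_bracket in the frame of compartment_right between -0.025 and 0.025 m and y of i_bracket in the frame of compartment_right between -0.02 and 0.02 m and z of i_bracket in the frame of compartment_right below 0.006 m and x of cork_block in the frame of compartment_middle between -0.025 and 0.025 m and y of cork_block in the frame of compartment_middle between -0.02 and 0.02 m and z of cork_block in the frame of compartment_middle below 0.006 m and angle between the y axis of cork_block and the x axis of case, either way round below 0.3 rad); the robot touches nothing.
It fails at once if a bracket or the cork block squeezed with more than 90 N by the fingers (both pads added) (contact force between any of t_bracket, i_bracket, cork_block and the fingers above 90 N).
It fails at once if a bracket or the cork block pressed against the case or its lid with more than 35 N (contact force between any of t_bracket, i_bracket, cork_block and case above 35 N).
It fails at once if a bracket or the cork block dropped or thrown: out of the fingers and faster than 0.6 m/s (a fall of some 18 mm) ((contact force between t_bracket and the fingers below 0.5 N and linear speed of t_bracket above 0.6 m/s) or (contact force between i_bracket and the fingers below 0.5 N and linear speed of i_bracket above 0.6 m/s) or (contact force between cork_block and the fingers below 0.5 N and linear speed of cork_block above 0.6 m/s)).
It fails at once if the wax pot, stamp or tape roll shifted by more than 30 mm (distance of any of wax_pot, wood_stamp, masking_tape from where it was at the start of the episode above 0.03 m).
It also fails if it takes over 69 s, if anything falls off the work surface, if the arm or the gripper's body presses on something with over 40 N, if the wrist force passes 120 N, or if a joint passes its speed limit or range.

### The arm

A 7-joint arm with a two-finger parallel gripper is mounted at the origin on a cart in front of the work surface, level with it; the furniture and walls round the work are solid. World frame = base frame: x ahead of the robot, y to its left, z up, the work surface at z = 0. Lengths are in m, angles in degrees, forces in N, time in s.
With the tool pointing down it reaches from about 0.425 to 0.875 m from the base axis. Payload 4.7 kg.
Tool frame: the origin (TCP) lies on the mounting face of the last link; the fingertips stand 182 mm ahead of it and the grasp point (between the pads) lies 164 mm ahead of it; z points along the fingers, x is the direction in which the jaws open and shut, and the axes are right-handed (so a half turn about z gives the same grasp; the last joint's range is limited). The gripper opens to 87 mm and grips with 3 to 60 N. Pads are 19 mm wide; open, the fingers measure 117 mm over their backs; the gripper's body (75 mm by 190 mm) begins 51 mm behind the grasp point.
Start: joints at [-62.447, 18.392, -4.016, 83.108, 1.295, 78.541, -3.26], TCP at [0.293, 0.58, 0.405] pointing down, gripper open.
Joint ranges: [-163.93, 163.93], [-17.29, 119.83], [-79.2, 71.16], [3.27, 140.29], [-89.18, 269.18], [5.43, 117.66], [-154.24, 154.24]. Speed limits (degrees/s): [147.25, 147.25, 180, 180, 180, 180, 180].

### API

Orientations are given as [roll, pitch, yaw] about the fixed x, y, z axes, in that order (R = Rz(yaw) Ry(pitch) Rx(roll)).
In Python, from cell import status, cams, env, outline_of, landmark_of gives the robot as it stands. The module is installed in compiled form; this text tells all that it offers.
- The arm moves only by the tool jog_arm, never from a script. Its argument "rows" is a list of rows, each a list of 7 numbers: the closure, from 0 (fully open) to 1 (shut), then the shift along the tool's x, y, z in m, then the turn, a rotation vector about the tool's x, y, z in degrees. A call has 1 to 12 rows; each row shifts and turns the commanded pose from where the row before left it, along the tool's axes as they then stand; what a row does not reach is not made up. A row lasts 1/12 s, in which the tool goes at most 41.7 mm and 7.16 degrees, less where a joint would pass 70% of its speed; a pose out of reach is approached as far as the arm can. A call with a gripper value outside its range is refused whole. The fingers move at their own pace and stop on an object; "grip_force" is the grip in N (left out, the last holds). Time passes only in rows, so rows that do not move let the fingers close. It gives the time, the measured TCP pose, the force and the opening at its end, in the units of the state.
- status.get_obs(): the state, without advancing time (a new reading comes with each control period).
- cams.read_camera(name): name is "side" or "top"; returns (picture, depth): 420x560x3 uint8, red, green, blue; 420x560 float32, m along the optical axis (not along the pixel's ray), 0 where there is no reading.
- cams.camera_params(name): a dict with "vfov" (degrees; the focal length in pixels is half the picture's height over the tangent of half this angle, whatever the lens; pixels are square), "cx", "cy" (the principal point, pixels), "eye" and "attitude" of the camera in the world. Camera axes: x right, y up, looking along -z (the intrinsics and any distortion apply to the point x, -y, -z); pixel columns grow to the right and rows downward; lengths in m; the calibration is good to about 2 mm. A picture is of the moment at which its call begins. camera_params takes no time and is no camera call.
- env.sign_off(): hands the job in, once; it reports no verdict.
Trained networks look in the newest picture that a camera, given by its name, has taken for a name from the list of things; names that differ only in an ending like _2 or _b are one class to them, and where a whole thing is asked for, a point or a joint stands for the part that bears it (a point fixed in the world has none). Each returns a list of dicts, best first, with "conf" (0 to 1); they miss things now and then, are a little off and sometimes report something else, mostly with a low value. They report only what shows in the picture. A call takes as long as a camera call. They do not tell look-alikes from the thing itself.
- outline_of(camera, name): "pixels" (420x560 bool, what is visible of it) and "box" ([left, top, right, bottom] in pixels, round what is visible of it).
- landmark_of(camera, name): "position" ([row, column] in pixels: a listed point, or the origin of a listed thing).
The state is a dict: "time_s": time; "qpos": joint angles; "joint_velocities": joint speeds; "effort": joint torques, N m; "tool_pos": TCP position; "tool_rot": TCP orientation; "force": force on the tool from outside, world axes, zero at the start; "wrist_torque": the same for the moment, N m; "grip_width": finger opening in m.
Only numpy, scipy, OpenCV 4.12 (cv2) and the standard library are available. Lean on these libraries where they do the work, as an engineer would, in place of code of your own. Each camera call takes 0.05 s, during which the arm holds its last target. There are 200 camera calls.

## Working session

There is one attempt and no reset: what is moved stays moved. The work goes in short steps, Python scripts to look and compute and a tool call to move; the robot and the scene stay as the last step left them, time stands still between calls to the robot, and variables do not carry over. Pictures are saved under pics/ and viewed, about 8 in all and at most 12, crops included, and the job is handed in when it is done.

Besides the shell and the picture viewer there is one more tool, called as name(argument=value, ...) on one line, values as JSON. jog_arm: Moves the arm, as the interface text tells. Its arguments: {"type":"object","properties":{"rows":{"type":"array"},"grip_force":{"type":"number"}},"required":["rows"]}

```bash
mkdir -p pics; cat > h.py <<'E'
import numpy as np, cv2
from cell import status, cams, env, outline_of, landmark_of
from scipy.spatial.transform import Rotation as R
def par(n):
    return cams.camera_params(n)
E
python3 - <<'E'
from h import *
print(status.get_obs())
for n in("top","side"):
    print(n,par(n)); p,d=cams.read_camera(n); cv2.imwrite(f"pics/{n}0.png",p[...,::-1]); np.save(f"{n}0.npy",d)
    for t in("t_bracket","i_bracket","cork_block","case","lid","wax_pot","wood_stamp","masking_tape"):
        print(n,t,[(round(float(o["conf"]),2),np.round(o["box"]).tolist()) for o in outline_of(n,t)])
E
```

```text
{'time_s': 0.0, 'qpos': array([-62.44681173,  18.438403  ,  -4.01609153,  83.17626197,
         1.29600994,  78.54118323,  -3.26096785]), 'joint_velocities': array([ 0.11389617,  0.01536515, -0.01493617,  0.00554496, -0.00959212,
        0.08834124,  0.06234274]), 'effort': array([-1.42706158e-03, -4.91296828e+01, -4.04959833e-01, -3.12529635e+01,
       -6.41540461e-02,  4.37186623e-02,  2.04994844e-04]), 'tool_pos': array([0.29244658, 0.58025331, 0.40365679]), 'tool_rot': array([1.79993321e+02, 1.10542974e-01, 6.32563502e+01]), 'force': array([-0.86015369,  0.21899924, -0.33477843]), 'wrist_torque': array([ 0.01988435, -0.01184599,  0.00960887]), 'grip_width': 0.0867508724732712}
top {'vfov': 50.43935650695565, 'cx': 276.8303516022916, 'cy': 214.1535464798756, 'eye': array([ 0.23471818, -0.26202848,  1.39023781]), 'attitude': array([ 11.05278193,  -0.09900833, -91.56884871])}
top t_bracket [(0.97, [249.0, 212.0, 287.0, 239.0]), (0.94, [411.0, 219.0, 443.0, 257.0])]
top i_bracket [(0.74, [257.0, 159.0, 293.0, 187.0])]
top cork_block [(0.94, [302.0, 190.0, 338.0, 214.0])]
top case [(
[... 354 characters left out ...]
cx': 275.7697183190046, 'cy': 211.89506818845422, 'eye': array([ 0.40288876, -1.71794521,  0.830098  ]), 'attitude': array([62.08933933, -1.04674697, -3.75750913])}
side t_bracket [(0.8, [231.0, 299.0, 277.0, 332.0]), (0.61, [253.0, 212.0, 272.0, 232.0])]
side i_bracket [(0.69, [304.0, 213.0, 324.0, 234.0]), (0.59, [253.0, 158.0, 341.0, 202.0])]
side cork_block [(0.58, [274.0, 232.0, 299.0, 256.0])]
side case [(0.6, [250.0, 157.0, 345.0, 206.0])]
side lid [(0.92, [286.0, 161.0, 334.0, 190.0])]
side wax_pot [(0.77, [229.0, 230.0, 249.0, 254.0])]
side wood_stamp [(0.55, [231.0, 184.0, 238.0, 208.0])]
side masking_tape [(0.48, [220.0, 161.0, 245.0, 178.0]), (0.26, [229.0, 230.0, 251.0, 253.0])]
```

```bash
python3 - <<'E'
import cv2
p=cv2.imread("pics/top0.png")[120:290,100:460]
cv2.imwrite("pics/top0c.png",cv2.resize(p,None,fx=2.2,fy=2.2,interpolation=2))
E
```

```text
(no output)
```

View pics/top0c.png

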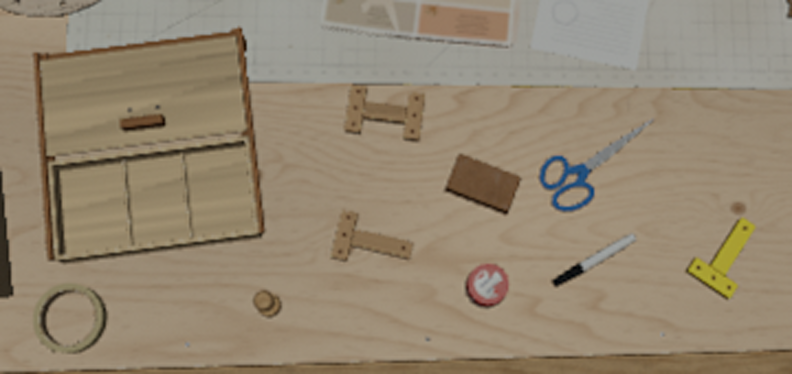

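View pics/side0.png

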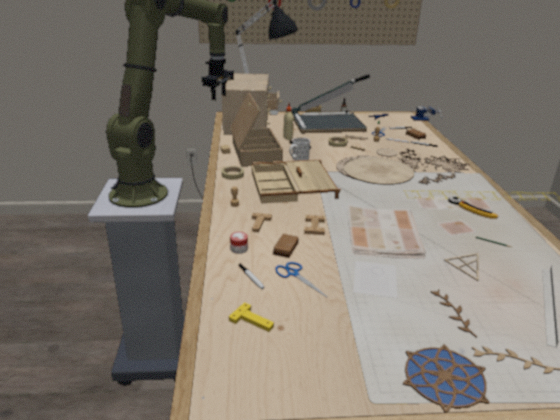

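Top view (full-frame pixels): balsa T at (268,226), I at (275,172) and cork at (320,202). The case is at (167,190), with the lid open behind it. Look-alike: the yellow T at (427,238), which I reject. The wax pot (321,250), stamp (221,257) and tape (132,264) are bystanders. Next I measure poses.

```bash
cat >> h.py <<'E'
def ray(n,u,v):
    q=par(n); f=210/np.tan(np.radians(q["vfov"]/2))
    d=np.stack([(np.asarray(u,float)-q["cx"])/f,-(np.asarray(v,float)-q["cy"])/f,-np.ones_like(np.asarray(u,float))],-1)
    return q["eye"],d@R.from_euler("xyz",q["attitude"],degrees=True).as_matrix().T
def atz(n,u,v,z):
    e,d=ray(n,u,v); return e+d*((z-e[2])/d[...,2])[...,None]
def atd(n,u,v,dep):
    e,d=ray(n,u,v); return e+d*np.asarray(dep)[...,None]
def proj(n,P):
    q=par(n); f=210/np.tan(np.radians(q["vfov"]/2))
    c=(np.asarray(P)-q["eye"])@R.from_euler("xyz",q["attitude"],degrees=True).as_matrix()
    return np.stack([q["cx"]+f*c[...,0]/-c[...,2],q["cy"]+f*c[...,1]/c[...,2]],-1)
def rect(n,o,z):
    v,u=np.nonzero(o["pixels"]); P=atz(n,u,v,z)[:,:2]
    c,s,a=cv2.minAreaRect((P*1000).astype(np.float32))
    b=cv2.boxPoints((c,s,a)); e=[b[1]-b[0],b[2]-b[1]]; L=max(e,key=np.linalg.norm)
    return np.array(c)/1000,sorted(np.round(s,1)),np.degrees(np.arctan2(L[1],L[0]))%180,P.mean(0)
E
python3 - <<'E'
from h import *
from scipy.spatial import cKDTree
for n in("top","side"):
    p,d=cams.read_camera(n)
    for t,z in(("t_bracket",.018),("i_bracket",.018),("cork_block",.028),("wax_pot",.05),("wood_stamp",.075),("masking_tape",.025),("lid",.0465)):
        o=outline_of(n,t)
        for k in o[:2]:
            c,s,a,m=rect(n,k,z); v,u=np.nonzero(k["pixels"]); dd=d[v,u]; g=dd>0
            Z=atd(n,u[g],v[g],dd[g])[:,2]
            print(n,t,round(k["conf"],2),np.round(c,3),s,round(a,1),"mean",np.round(m,3),"zmed",round(float(np.median(Z)),3))
    for t,z in(("compartment_left",.006),("compartment_middle",.006),("compartment_right",.006),("lid_grip",.0605),("lid",.04),("case",0),("t_bracket",0),("i_bracket",0),("cork_block",0)):
        for k in landmark_of(n,t)[:2]:
            r,c=k["position"]; print(n,"lm",t,round(k["conf"],2),np.round(atz(n,c,r,z)[:2],3))
E
```

```text
top t_bracket 0.97 [ 0.415 -0.749] [np.float64(68.0), np.float64(112.0)] 131.6 mean [ 0.414 -0.738] zmed 0.017
top t_bracket 0.68 [ 0.452 -0.246] [np.float64(71.8), np.float64(109.3)] 74.3 mean [ 0.456 -0.234] zmed 0.018
top i_bracket 0.74 [ 0.643 -0.267] [np.float64(71.6), np.float64(109.9)] 81.1 mean [ 0.643 -0.265] zmed 0.018
top i_bracket 0.48 [0.358 0.18 ] [np.float64(94.8), np.float64(99.4)] 88.4 mean [0.357 0.18 ] zmed 0.022
top cork_block 0.72 [ 0.531 -0.404] [np.float64(63.7), np.float64(98.1)] 66.7 mean [ 0.531 -0.404] zmed 0.027
top wax_pot 0.65 [ 0.384 -0.4  ] [np.float64(55.1), np.float64(64.7)] 132.8 mean [ 0.384 -0.401] zmed 0.05
top wood_stamp 0.58 [ 0.364 -0.103] [np.float64(28.9), np.float64(38.0)] 44.2 mean [ 0.365 -0.103] zmed 0.069
top masking_tape 0.63 [0.359 0.177] [np.float64(91.5), np.float64(92.3)] 1.6 mean [0.36  0.183] zmed 0.024
top lid 0.91 [0.669 0.078] [np.float64(142.7), np.float64(283.8)] 96.0 mean [0.668 0.078] zmed 0.047
top lm compartment_left 0.96 [0.513 0.152]
top lm compartment_middle 0.94 [0.521 0.061]
top lm compartment_middle 0.5 [0.364 0.166]
top lm compartment_right 0.55 [ 0.538 -0.025]
top lm lid_grip 0.88 [0.624 0.088]Traceback (most recent call last):
  File "<stdin>", line 12, in <module>
ValueError: it knows: case, compartment_left, compartment_middle, compartment_right, cork_block, i_bracket, lid_grip, masking_tape, t_bracket, wax_pot, wood_stamp
```

```bash
python3 - <<'E'
from h import *
for n in("top","side"):
    p,d=cams.read_camera(n)
    for t,z in(("compartment_left",.006),("compartment_middle",.006),("compartment_right",.006),("lid_grip",.0605),("case",0),("t_bracket",0),("i_bracket",0),("cork_block",0)):
        print(n,"lm",t,[(round(k["conf"],2),np.round(atz(n,k["position"][1],k["position"][0],z)[:2],3).tolist()) for k in landmark_of(n,t)[:2]])
    if n=="top":
        v,u=np.mgrid[0:420,0:560]; P=atd(n,u,v,d); np.save("P.npy",P)
        # heights grid along corridor, 5cm cells
        ok=(d>0)
        for x in np.arange(.25,.85,.05):
            print(round(x,2),[int(1000*np.max(P[ok&(abs(P[...,0]-x)<.025)&(abs(P[...,1]-y)<.025)][:,2],initial=0)) for y in np.arange(.6,-.55,-.05)])
        # case rim/rail points: height 40..50mm near case
        m=ok&(P[...,2]>.036)&(P[...,2]<.056)&(abs(P[...,0]-.6)<.25)&(abs(P[...,1]-.07)<.22)
        c=cv2.minAreaRect((P[m][:,:2]*1000).astype(np.float32)); print("rails rect",c)
E
python3 - <<'E'
import cv2
p=cv2.imread("pics/top0.png")[125:245,105:230]
cv2.imwrite("pics/case.png",cv2.resize(p,None,fx=5,fy=5,interpolation=2))
E
```

```text
top lm compartment_left [(0.87, [0.503, 0.148]), (0.66, [0.539, -0.03])]
top lm compartment_middle [(0.74, [0.515, 0.064]), (0.66, [0.448, -0.251])]
top lm compartment_right [(0.76, [0.539, -0.023]), (0.52, [0.642, 0.099])]
top lm lid_grip [(0.94, [0.63, 0.077])]
top lm case [(0.84, [0.518, 0.06])]
top lm t_bracket [(0.81, [0.427, -0.746]), (0.62, [0.466, -0.245])]
top lm i_bracket [(0.64, [0.651, -0.272])]
top lm cork_block [(0.74, [0.533, -0.405])]
0.25 [6, 7, 8, 5, 7, 6, 9, 8, 6, 6, 8, 8, 7, 5, 6, 7, 7, 8, 7, 7, 7, 9, 4]
0.3 [5, 7, 24, 34, 30, 11, 6, 7, 29, 29, 9, 11, 8, 8, 6, 9, 7, 7, 7, 8, 7, 7, 6]
0.35 [5, 105, 136, 124, 115, 105, 85, 28, 31, 30, 8, 7, 6, 8, 79, 8, 7, 7, 8, 6, 57, 48, 7]
0.4 [0, 0, 197, 218, 207, 194, 184, 163, 29, 30, 8, 7, 9, 8, 77, 9, 8, 7, 7, 51, 57, 53, 21]
0.45 [0, 0, 0, 254, 256, 253, 254, 250, 51, 44, 47, 45, 47, 46, 50, 9, 24, 25, 23, 7, 8, 7, 7]
0.5 [44, 50, 63, 16, 63, 35, 250, 24, 52, 16, 19, 14, 21, 14, 50, 11, 25, 7, 7, 30, 33, 37, 13]
0.55 [46, 82, 80, 81, 80, 80, 81, 8, 55, 23, 22, 17, 21, 43, 52, 7, 8, 7, 10, 35, 37, 36, 14]
0.6 [8, 7, 8, 9, 8,
[... 238 characters left out ...]
11, 10, 13, 13, 10]
0.75 [9, 10, 18, 6, 9, 8, 6, 49, 49, 52, 51, 52, 52, 53, 12, 12, 40, 37, 34, 34, 42, 43, 11]
0.8 [8, 30, 9, 8, 8, 7, 17, 15, 15, 17, 12, 10, 13, 11, 9, 11, 43, 41, 34, 37, 37, 36, 11]
rails rect ((580.7371826171875, 107.51564025878906), (343.06915283203125, 381.05859375), 6.117223739624023)
side lm compartment_left [(0.94, [0.516, 0.178])]
side lm compartment_middle [(0.64, [0.534, 0.046])]
side lm compartment_right [(0.76, [0.531, -0.021])]
side lm lid_grip [(0.96, [0.631, 0.084])]
side lm case [(0.58, [0.528, 0.071])]
side lm t_bracket [(0.93, [0.43, -0.746]), (0.74, [0.466, -0.242])]
side lm i_bracket [(0.78, [0.64, -0.28])]
side lm cork_block [(0.72, [0.531, -0.414])]
```

View pics/case.png

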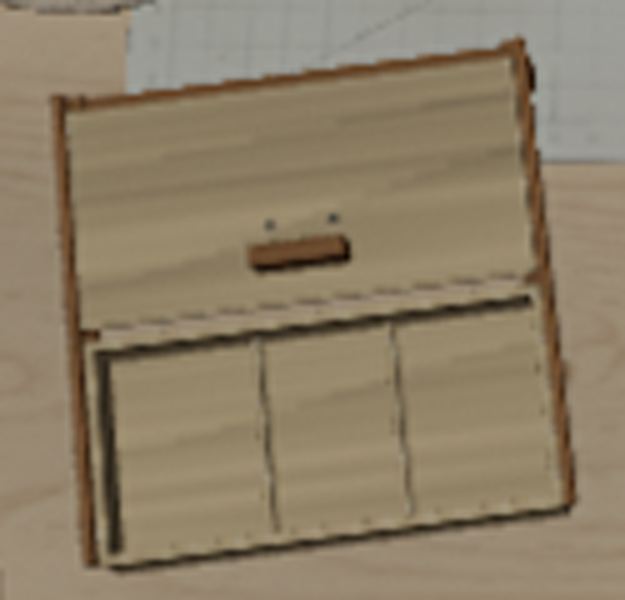

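```bash
cat >> h.py <<'E'
def rows(target,yaw,n,pos=None,yaw0=None,close=0.0):
    """n rows from the present pose to target/yaw (tool down), translation and turn shared evenly"""
    o=status.get_obs(); p=o["tool_pos"] if pos is None else np.array(pos); y0=o["tool_rot"][2] if yaw0 is None else yaw0
    dy=(yaw-y0+180)%360-180; dp=(np.array(target)-p)/n; out=[]
    for i in range(n):
        a=np.radians(y0+dy*i/n)
        out.append([close]+[round(float(x),4)+0. for x in(dp[0]*np.cos(a)+dp[1]*np.sin(a),dp[0]*np.sin(a)-dp[1]*np.cos(a),-dp[2])]+[0,0,round(-dy/n,2)])
    return out
E
python3 - <<'E'
from h import *
c=np.array([[90,562],[572,505],[55,98],[520,42]])/5+[105,125]
W=atz("top",c[:,0]-.5,c[:,1]-.5,.047); print("corners",np.round(W,3))
g=atz("top",np.array(299/5+104.5),np.array(249/5+124.5),.0725); print("bar",g)
f=np.array([[118,352],[530,297],[262,345],[395,325],[275,530],[412,515]])/5+[104.5,124.5]
print("tray inner far corners z.04",np.round(atz("top",f[:2,0],f[:2,1],.04),3)); print("div top", np.round(atz("top",f[2:,0],f[2:,1],.016),3))
def T(p,x,yaw):
    a=np.radians(yaw); return p+x*np.array([np.cos(a),np.sin(a)])
print(status.get_obs()["tool_pos"],status.get_obs()["time_s"])
for r in rows([.46,.05,.50],0,12): print(r)
E
```

```text
corners [[ 0.439  0.199  0.047]
 [ 0.466 -0.094  0.047]
 [ 0.737  0.233  0.047]
 [ 0.766 -0.061  0.047]]
bar [0.62563098 0.06984023 0.0725    ]
tray inner far corners z.04 [[ 0.572  0.189  0.04 ]
 [ 0.6   -0.067  0.04 ]]
div top [[0.58  0.106 0.016]
 [0.591 0.022 0.016]
 [0.461 0.095 0.016]
 [0.468 0.01  0.016]]
[0.29254128 0.58046121 0.40479873] 2.4
[0.0, -0.0332, 0.0324, -0.0079, 0, 0, np.float64(5.27)]
[0.0, -0.0301, 0.0353, -0.0079, 0, 0, np.float64(5.27)]
[0.0, -0.0267, 0.0379, -0.0079, 0, 0, np.float64(5.27)]
[0.0, -0.0231, 0.0402, -0.0079, 0, 0, np.float64(5.27)]
[0.0, -0.0193, 0.0421, -0.0079, 0, 0, np.float64(5.27)]
[0.0, -0.0154, 0.0437, -0.0079, 0, 0, np.float64(5.27)]
[0.0, -0.0113, 0.045, -0.0079, 0, 0, np.float64(5.27)]
[0.0, -0.0071, 0.0458, -0.0079, 0, 0, np.float64(5.27)]
[0.0, -0.0029, 0.0463, -0.0079, 0, 0, np.float64(5.27)]
[0.0, 0.0014, 0.0463, -0.0079, 0, 0, np.float64(5.27)]
[0.0, 0.0056, 0.046, -0.0079, 0, 0, np.float64(5.27)]
[0.0, 0.0098, 0.0453, -0.0079, 0, 0, np.float64(5.27)]
```

jog_arm(rows=[[0, 0, 0, -0.01, 0, 0, 7], [0, 0, 0, -0.01, 0, 0, 7], [0, 0, 0, -0.01, 0, 0, 7], [0, 0, 0, -0.01, 0, 0, 7], [0, 0, 0, -0.01, 0, 0, 7], [0, 0, 0, -0.01, 0, 0, 7], [0, 0, 0, -0.01, 0, 0, 7], [0, 0, 0, -0.01, 0, 0, 7], [0, 0, 0, -0.01, 0, 0, 7], [0, 0, 0, -0.01, 0, 0, 7], [0, 0, 0, -0.01, 0, 0, 7], [0, 0, 0, -0.01, 0, 0, 7]], grip_force=25)

```text
time_s: 3.4
tool_pos: [0.2925, 0.5804, 0.5253]
tool_rot: [-180.0, -0.0, -21.1]
force: [-0.1, -0.1, 0.3]
grip_width: 0.0871
```

```bash
python3 - <<'E'
from h import *
o=status.get_obs(); print(o["tool_pos"],o["tool_rot"],o["qpos"])
print(rows([.47,.05,.48],o["tool_rot"][2],14)[0])
print(rows([.531,-.404,.30],-23.3,13,[.47,.05,.48])[0])
E
```

```text
[0.29245493 0.58044135 0.52530428] [-1.79992746e+02 -4.02811374e-04 -2.10863726e+01] [-70.57766919  16.90951672   6.64306006  71.59276612  -1.92918713
  91.59665672 -85.35980624]
[0.0, 0.0255, 0.0308, 0.0032, 0, 0, np.float64(-0.0)]
[0.0, 0.0169, 0.0309, 0.0138, 0, 0, np.float64(0.17)]
```

jog_arm(rows=[[0, 0.0255, 0.031, 0.002, 0, 0, 0], [0, 0.0255, 0.031, 0.002, 0, 0, 0], [0, 0.0255, 0.031, 0.002, 0, 0, 0], [0, 0.0255, 0.031, 0.002, 0, 0, 0], [0, 0.0255, 0.031, 0.002, 0, 0, 0], [0, 0.0255, 0.031, 0.002, 0, 0, 0], [0, 0.0255, 0.031, 0.002, 0, 0, 0], [0, 0.0255, 0.031, 0.002, 0, 0, 0], [0, 0.0255, 0.031, 0.002, 0, 0, 0], [0, 0.0255, 0.031, 0.002, 0, 0, 0], [0, 0.0255, 0.031, 0.002, 0, 0, 0], [0, 0.0255, 0.031, 0.002, 0, 0, 0]])

```text
time_s: 4.4
tool_pos: [0.447, 0.122, 0.501]
tool_rot: [-179.9, -0.0, -20.7]
force: [1.0, 0.7, 0.1]
grip_width: 0.0868
```

jog_arm(rows=[[0, 0.0255, 0.031, 0.01, 0, 0, 0], [0, 0.0255, 0.031, 0.01, 0, 0, 0], [0, 0.017, 0.031, 0.017, 0, 0, 0.2], [0, 0.017, 0.031, 0.017, 0, 0, 0.2], [0, 0.017, 0.031, 0.017, 0, 0, 0.2], [0, 0.017, 0.031, 0.017, 0, 0, 0.2], [0, 0.017, 0.031, 0.017, 0, 0, 0.2], [0, 0.017, 0.031, 0.017, 0, 0, 0.2], [0, 0.017, 0.031, 0.017, 0, 0, 0.2], [0, 0.017, 0.031, 0.017, 0, 0, 0.2], [0, 0.017, 0.031, 0.017, 0, 0, 0.2], [0, 0.017, 0.031, 0.017, 0, 0, 0.2]])

```text
time_s: 5.4
tool_pos: [0.5167, -0.304, 0.3099]
tool_rot: [-180.0, -0.0, -22.7]
force: [0.3, 0.3, 1.1]
grip_width: 0.0869
```

```bash
python3 - <<'E'
from h import *
o=status.get_obs(); print(o["tool_pos"],o["tool_rot"])
p,d=cams.read_camera("side")
for k in outline_of("side","cork_block")[:2]: print(round(k["conf"],2),rect("side",k,.02))
print(rows([.531,-.404,.25],-23.3,4))
E
```

```text
[ 0.5166518  -0.304026    0.30991185] [-1.79981193e+02 -2.67223524e-02 -2.26946829e+01]
0.71 (array([ 0.53381598, -0.41266418]), [np.float64(63.3), np.float64(137.2)], np.float32(67.16343), array([ 0.533075  , -0.41458464]))
[[0.0, 0.0135, 0.0202, 0.0144, 0, 0, np.float64(0.0)], [0.0, 0.0135, 0.0202, 0.0144, 0, 0, np.float64(0.0)], [0.0, 0.0135, 0.0202, 0.0144, 0, 0, np.float64(0.0)], [0.0, 0.0135, 0.0202, 0.0144, 0, 0, np.float64(0.0)]]
```

jog_arm(rows=[[0, 0.0138, 0.0219, 0.01, 0, 0, 0.2], [0, 0.0138, 0.0219, 0.01, 0, 0, 0.2], [0, 0.0138, 0.0219, 0.01, 0, 0, 0.2], [0, 0.0138, 0.0219, 0.01, 0, 0, 0], [0, 0, 0, 0.01, 0, 0, 0], [0, 0, 0, 0.01, 0, 0, 0]])

```text
time_s: 6.0
tool_pos: [0.5324, -0.4059, 0.2504]
tool_rot: [180.0, -0.0, -23.5]
force: [1.1, 0.7, -0.5]
grip_width: 0.087
```

```bash
python3 - <<'E'
from h import *
o=status.get_obs(); print(o["tool_pos"],o["tool_rot"])
A=[]
for n,(a,b) in {"side":(285,240),"top":(318,200)}.items():
    p,d=cams.read_camera(n); A.append(cv2.resize(p[b-40:b+40,a-40:a+40,::-1],(390,390),interpolation=2))
cv2.imwrite("pics/hov.png",np.hstack(A))
E
```

```text
[ 0.53243188 -0.40592682  0.25037153] [ 1.79961281e+02 -3.68062321e-03 -2.34588622e+01]
```

View pics/hov.png

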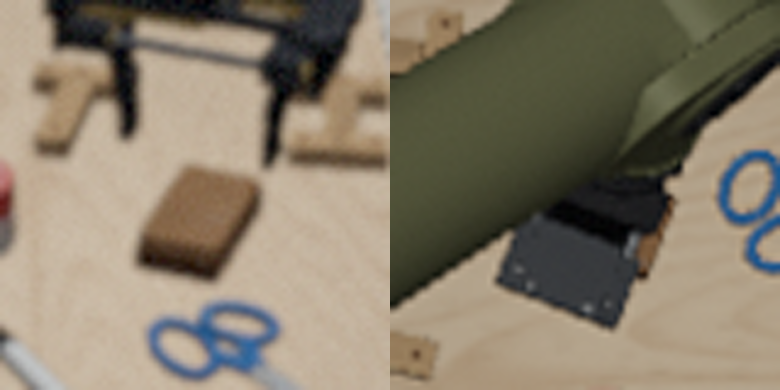

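The jaws straddle the brown cork, centred (left panel, block at 200,220). Descending and gripping.

jog_arm(rows=[[0, 0, 0, 0.018, 0, 0, 0], [0, 0, 0, 0.018, 0, 0, 0], [0, 0, 0, 0.012, 0, 0, 0], [0, 0, 0, 0.006, 0, 0, 0], [0, 0, 0, 0, 0, 0, 0], [0.3, 0, 0, 0, 0, 0, 0], [1, 0, 0, 0, 0, 0, 0], [1, 0, 0, 0, 0, 0, 0], [1, 0, 0, 0, 0, 0, 0], [1, 0, 0, 0, 0, 0, 0], [1, 0, 0, 0, 0, 0, 0], [1, 0, 0, 0, 0, 0, 0]], grip_force=25)

```text
time_s: 7.1
tool_pos: [0.533, -0.4051, 0.1972]
tool_rot: [-180.0, -0.1, -23.4]
force: [0.7, 0.5, 2.5]
grip_width: 0.0549
```

```bash
python3 - <<'E'
from h import *
o=status.get_obs(); print(o["tool_pos"],o["tool_rot"])
print(rows([.521,.059,.30],-83.7,14,[.534,-.406,.256]))
E
```

```text
[ 0.53303894 -0.40507669  0.19719569] [-1.79998365e+02 -5.36791879e-02 -2.33504050e+01]
[[0.0, -0.014, -0.0301, -0.0031, 0, 0, np.float64(4.31)], [0.0, -0.0162, -0.029, -0.0031, 0, 0, np.float64(4.31)], [0.0, -0.0184, -0.0277, -0.0031, 0, 0, np.float64(4.31)], [0.0, -0.0204, -0.0262, -0.0031, 0, 0, np.float64(4.31)], [0.0, -0.0223, -0.0246, -0.0031, 0, 0, np.float64(4.31)], [0.0, -0.0241, -0.0229, -0.0031, 0, 0, np.float64(4.31)], [0.0, -0.0258, -0.021, -0.0031, 0, 0, np.float64(4.31)], [0.0, -0.0273, -0.019, -0.0031, 0, 0, np.float64(4.31)], [0.0, -0.0286, -0.0169, -0.0031, 0, 0, np.float64(4.31)], [0.0, -0.0298, -0.0147, -0.0031, 0, 0, np.float64(4.31)], [0.0, -0.0308, -0.0124, -0.0031, 0, 0, np.float64(4.31)], [0.0, -0.0317, -0.0101, -0.0031, 0, 0, np.float64(4.31)], [0.0, -0.0323, -0.0077, -0.0031, 0, 0, np.float64(4.31)], [0.0, -0.0328, -0.0052, -0.0031, 0, 0, np.float64(4.31)]]
```

jog_arm(rows=[[1, 0, 0, -0.004, 0, 0, 0], [1, 0, 0, -0.01, 0, 0, 0], [1, 0, 0, -0.015, 0, 0, 0], [1, 0, 0, -0.018, 0, 0, 0], [1, -0.006, -0.013, -0.015, 0, 0, 0], [1, -0.014, -0.03, -0.01, 0, 0, 4.3], [1, -0.016, -0.029, -0.006, 0, 0, 4.3], [1, -0.018, -0.028, -0.006, 0, 0, 4.3], [1, -0.02, -0.026, -0.006, 0, 0, 4.3], [1, -0.022, -0.025, -0.006, 0, 0, 4.3], [1, -0.024, -0.023, -0.004, 0, 0, 4.3], [1, -0.026, -0.021, 0, 0, 0, 4.3]])

```text
time_s: 8.1
tool_pos: [0.5273, -0.1576, 0.2989]
tool_rot: [-179.8, -0.1, -53.7]
force: [1.3, -0.2, 0.5]
grip_width: 0.0548
```

jog_arm(rows=[[1, -0.027, -0.019, 0, 0, 0, 4.3], [1, -0.029, -0.017, 0, 0, 0, 4.3], [1, -0.03, -0.015, 0, 0, 0, 4.3], [1, -0.031, -0.012, 0, 0, 0, 4.3], [1, -0.032, -0.01, 0, 0, 0, 4.3], [1, -0.026, -0.006, 0, 0, 0, 4.3], [1, -0.012, -0.003, 0, 0, 0, 3], [1, 0, 0, 0, 0, 0, 0]])

```text
time_s: 8.77
tool_pos: [0.5218, 0.0514, 0.2977]
tool_rot: [-179.9, 0.1, -82.0]
force: [0.9, 0.4, 0.7]
grip_width: 0.0548
```

```bash
python3 - <<'E'
from h import *
o=status.get_obs(); print(o["tool_pos"],o["tool_rot"],o["grip_width"])
print(rows([.521,.059,.24],-83.7,4))
A=[]
for n,(a,b) in {"side":(290,180),"top":(165,200)}.items():
    p,d=cams.read_camera(n); A.append(cv2.resize(p[b-60:b+60,a-60:a+60,::-1],(390,390),interpolation=2))
cv2.imwrite("pics/hov2.png",np.hstack(A))
E
```

```text
[0.52180388 0.05135762 0.29774459] [-1.79932928e+02  1.23333519e-01 -8.19805231e+01] 0.054827865893155546
[[0.0, -0.0019, -0.0001, 0.0144, 0, 0, np.float64(0.43)], [0.0, -0.0019, -0.0001, 0.0144, 0, 0, np.float64(0.43)], [0.0, -0.0019, 0.0, 0.0144, 0, 0, np.float64(0.43)], [0.0, -0.0019, 0.0, 0.0144, 0, 0, np.float64(0.43)]]
```

View pics/hov2.png

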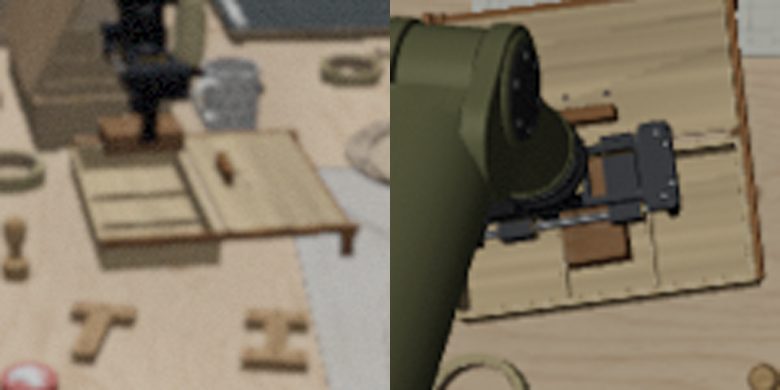

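jog_arm(rows=[[1, -0.002, 0, 0.01, 0, 0, 0.4], [1, -0.002, 0, 0.015, 0, 0, 0.4], [1, -0.002, 0, 0.02, 0, 0, 0.4], [1, -0.002, 0, 0.015, 0, 0, 0.5], [1, 0, 0, 0.01, 0, 0, 0], [1, 0, 0, 0.008, 0, 0, 0], [1, 0, 0, 0.006, 0, 0, 0], [1, 0, 0, 0.004, 0, 0, 0], [1, 0, 0, 0.002, 0, 0, 0], [1, 0, 0, 0, 0, 0, 0]])

```text
time_s: 9.7
tool_pos: [0.5207, 0.0552, 0.2068]
tool_rot: [-180.0, 0.0, -84.0]
force: [0.4, -0.1, -0.9]
grip_width: 0.0548
```

jog_arm(rows=[[1, -0.002, 0, 0.001, 0, 0, 0], [1, -0.002, 0, 0.001, 0, 0, 0], [1, 0, 0, 0.001, 0, 0, 0], [1, 0, 0, 0, 0, 0, 0]])

```text
time_s: 10.03
tool_pos: [0.5202, 0.0599, 0.2038]
tool_rot: [-180.0, 0.0, -83.9]
force: [0.3, 0.6, 0.1]
grip_width: 0.0549
```

jog_arm(rows=[[0.34, 0, 0, 0, 0, 0, 0], [0.3, 0, 0, 0, 0, 0, 0], [0.24, 0, 0, 0, 0, 0, 0], [0.24, 0, 0, 0, 0, 0, 0], [0.24, 0, 0, -0.004, 0, 0, 0], [0.24, 0, 0, -0.008, 0, 0, 0], [0.24, 0, 0, -0.016, 0, 0, 0], [0.24, 0, 0, -0.026, 0, 0, 0], [0.24, 0, 0, -0.026, 0, 0, 0], [0.24, 0, 0, -0.01, 0, 0, 0], [0, 0, 0, 0, 0, 0, 0]])

```text
time_s: 10.95
tool_pos: [0.5214, 0.0592, 0.2966]
tool_rot: [-179.7, 0.1, -83.9]
force: [-0.0, 0.3, -0.2]
grip_width: 0.0686
```

```bash
python3 - <<'E'
from h import *
o=status.get_obs(); print(o["tool_pos"],o["tool_rot"],o["grip_width"])
p,d=cams.read_camera("side")
for k in outline_of("side","cork_block")[:2]: print(round(k["conf"],2),k["box"],rect("side",k,.034))
for k in landmark_of("side","cork_block")[:2]: print(round(k["conf"],2),atz("side",k["position"][1],k["position"][0],.006))
for k in outline_of("side","t_bracket")[:2]: print(round(k["conf"],2),k["box"],rect("side",k,.018))
print([ [float(x) for x in r] for r in rows([.455,-.238,.25],-15.7,11)])
E
```

```text
[0.5214269  0.05924047 0.29660559] [-1.79700106e+02  1.31624370e-01 -8.39382864e+01] 0.06859859259609805
0.8 [256.9, 174.2, 286.6, 185.2] (array([0.51663403, 0.03986088]), [np.float64(100.8), np.float64(101.2)], np.float32(5.941551), array([0.51749697, 0.03763883]))
0.51 [0.51417794 0.07857624 0.006     ]
0.96 [231.7, 301.1, 274.3, 330.0] (array([ 0.4229407, -0.7592677]), [np.float64(84.4), np.float64(121.4)], np.float32(142.65993), array([ 0.41583049, -0.75347118]))
0.75 [305.2, 214.4, 325.3, 233.8] (array([ 0.64158838, -0.27888385]), [np.float64(63.8), np.float64(137.3)], np.float32(81.35122), array([ 0.64025057, -0.28096788]))
[[0.0, 0.0263, 0.0087, 0.0039, 0.0, 0.0, -6.2], [0.0, 0.0252, 0.0115, 0.0039, 0.0, 0.0, -6.2], [0.0, 0.0238, 0.0141, 0.0039, 0.0, 0.0, -6.2], [0.0, 0.0221, 0.0166, 0.0039, 0.0, 0.0, -6.2], [0.0, 0.0202, 0.0189, 0.0039, 0.0, 0.0, -6.2], [0.0, 0.018, 0.021, 0.0039, 0.0, 0.0, -6.2], [0.0, 0.0157, 0.0228, 0.0039, 0.0, 0.0, -6.2], [0.0, 0.0131, 0.0244, 0.0039, 0.0, 0.0, -6.2], [0.0, 0.0104, 0.0257, 0.0039, 0.0, 0.0, -6.2], [0.0, 0.0076, 0.0266, 0.0039, 0.0, 0.0, -6.2], [0.0, 0.0047, 0.0273, 0.0039, 0.0, 0.0, -6.2]]
```

jog_arm(rows=[[0, 0.026, 0.009, 0, 0, 0, -6.2], [0, 0.025, 0.0115, 0, 0, 0, -6.2], [0, 0.024, 0.014, 0, 0, 0, -6.2], [0, 0.022, 0.0165, 0, 0, 0, -6.2], [0, 0.02, 0.019, 0, 0, 0, -6.2], [0, 0.018, 0.021, 0.004, 0, 0, -6.2], [0, 0.0155, 0.023, 0.004, 0, 0, -6.2], [0, 0.013, 0.0245, 0.008, 0, 0, -6.2], [0, 0.0105, 0.0255, 0.01, 0, 0, -6.2], [0, 0.0075, 0.0265, 0.01, 0, 0, -6.2], [0, 0.005, 0.027, 0.01, 0, 0, -6.2], [0, 0, 0, 0, 0, 0, 0]])

```text
time_s: 12.15
tool_pos: [0.4516, -0.2403, 0.2462]
tool_rot: [179.7, 0.2, -16.5]
force: [-0.8, 0.1, -0.2]
grip_width: 0.0865
```

```bash
python3 - <<'E'
from h import *
o=status.get_obs(); print(o["tool_pos"],o["tool_rot"],o["grip_width"])
print(rows([.455,-.238,.187],-15.7,1))
A=[]
for n,(a,b) in {"side":(258,220),"top":(262,215)}.items():
    p,d=cams.read_camera(n); A.append(cv2.resize(p[b-40:b+40,a-40:a+40,::-1],(390,390),interpolation=2))
cv2.imwrite("pics/hov3.png",np.hstack(A))
E
```

```text
[ 0.4515811  -0.24034377  0.24623213] [179.74099476   0.24157316 -16.50931181] 0.08651268188704844
[[0.0, 0.0026, -0.0032, 0.0592, 0, 0, np.float64(-0.81)]]
```

View pics/hov3.png

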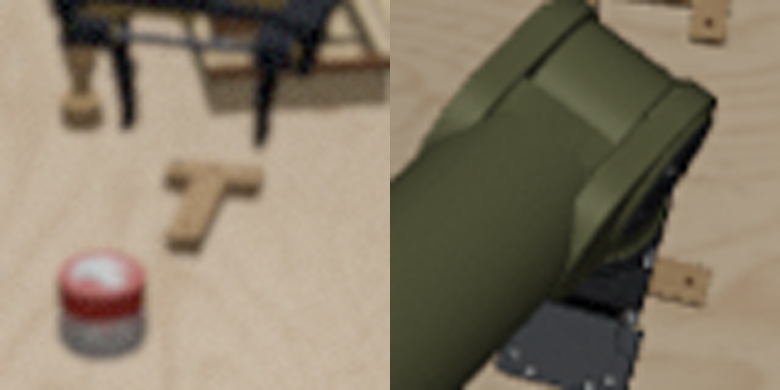

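The T (balsa, left panel at 205,205) lies between the fingers. The yellow one is far away. Descending and gripping.

jog_arm(rows=[[0, 0.0026, -0.0032, 0.01, 0, 0, -0.8], [0, 0, 0, 0.018, 0, 0, 0], [0, 0, 0, 0.018, 0, 0, 0], [0, 0, 0, 0.01, 0, 0, 0], [0, 0, 0, 0.003, 0, 0, 0], [0.4, 0, 0, 0, 0, 0, 0], [0.6, 0, 0, 0, 0, 0, 0], [1, 0, 0, 0, 0, 0, 0], [1, 0, 0, 0, 0, 0, 0], [1, 0, 0, 0, 0, 0, 0], [1, 0, 0, 0, 0, 0, 0], [1, 0, 0, 0, 0, 0, 0]], grip_force=22)

```text
time_s: 13.25
tool_pos: [0.459, -0.2324, 0.1899]
tool_rot: [-180.0, -0.0, -15.5]
force: [0.6, -0.9, 0.1]
grip_width: 0.0479
```

```bash
python3 - <<'E'
from h import *
o=status.get_obs(); print(o["tool_pos"],o["tool_rot"],o["grip_width"])
a=np.radians(6.3); g=np.array([.511,.149])-.008*np.array([np.cos(a),np.sin(a)]); print(g, "or +", 2*np.array([.511,.149])-g)
print([ [float(x) for x in r] for r in rows([.519,.150,.29],-83.7,11,[*o["tool_pos"][:2],.29])])
E
```

```text
[ 0.45901973 -0.23241931  0.18993363] [-1.79981180e+02 -3.68200962e-02 -1.54857882e+01] 0.04785887735978853
[0.50304831 0.14812213] or + [0.51895169 0.14987787]
[[0.0, -0.004, -0.035, 0.0, 0.0, 0.0, 6.2], [0.0, -0.0078, -0.0343, 0.0, 0.0, 0.0, 6.2], [0.0, -0.0114, -0.0333, 0.0, 0.0, 0.0, 6.2], [0.0, -0.015, -0.0318, 0.0, 0.0, 0.0, 6.2], [0.0, -0.0183, -0.03, 0.0, 0.0, 0.0, 6.2], [0.0, -0.0215, -0.0279, 0.0, 0.0, 0.0, 6.2], [0.0, -0.0243, -0.0254, 0.0, 0.0, 0.0, 6.2], [0.0, -0.0269, -0.0226, 0.0, 0.0, 0.0, 6.2], [0.0, -0.0292, -0.0196, 0.0, 0.0, 0.0, 6.2], [0.0, -0.0312, -0.0163, 0.0, 0.0, 0.0, 6.2], [0.0, -0.0328, -0.0128, 0.0, 0.0, 0.0, 6.2]]
```

jog_arm(rows=[[1, 0, 0, 0.001, 0, 0, 0], [1, 0, 0, 0.001, 0, 0, 0], [1, 0, 0, 0, 0, 0, 0], [1, 0, 0, 0, 0, 0, 0], [1, 0, 0, 0, 0, 0, 0], [1, 0, 0, 0, 0, 0, 0], [1, 0, 0, 0, 0, 0, 0]])

```text
time_s: 13.83
tool_pos: [0.4589, -0.2324, 0.1876]
tool_rot: [-180.0, 0.0, -15.5]
force: [0.1, -0.4, -0.3]
grip_width: 0.0239
```

```bash
python3 - <<'E'
from h import *
o=status.get_obs(); print(o["tool_pos"],o["tool_rot"],o["grip_width"])
print([ [float(x) for x in r] for r in rows([.5256,.1506,.29],-83.7,12,[*o["tool_pos"][:2],.29])])
E
```

```text
[ 0.45889461 -0.23236979  0.18758884] [-1.79998582e+02  1.28386079e-03 -1.54845767e+01] 0.02391330956399485
[[0.0, -0.0032, -0.0322, 0.0, 0.0, 0.0, 5.68], [0.0, -0.0063, -0.0318, 0.0, 0.0, 0.0, 5.68], [0.0, -0.0095, -0.031, 0.0, 0.0, 0.0, 5.68], [0.0, -0.0125, -0.0299, 0.0, 0.0, 0.0, 5.68], [0.0, -0.0154, -0.0285, 0.0, 0.0, 0.0, 5.68], [0.0, -0.0181, -0.0268, 0.0, 0.0, 0.0, 5.68], [0.0, -0.0207, -0.0249, 0.0, 0.0, 0.0, 5.68], [0.0, -0.0231, -0.0227, 0.0, 0.0, 0.0, 5.68], [0.0, -0.0252, -0.0204, 0.0, 0.0, 0.0, 5.68], [0.0, -0.0271, -0.0178, 0.0, 0.0, 0.0, 5.68], [0.0, -0.0287, -0.015, 0.0, 0.0, 0.0, 5.68], [0.0, -0.0301, -0.0121, 0.0, 0.0, 0.0, 5.68]]
```

jog_arm(rows=[[1, 0, 0, -0.004, 0, 0, 0], [1, 0, 0, -0.012, 0, 0, 0], [1, 0, 0, -0.02, 0, 0, 0], [1, 0, 0, -0.025, 0, 0, 0], [1, 0, 0, -0.02, 0, 0, 0], [1, -0.003, -0.032, -0.01, 0, 0, 5.7], [1, -0.006, -0.032, -0.006, 0, 0, 5.7], [1, -0.0095, -0.031, 0, 0, 0, 5.7], [1, -0.0125, -0.03, 0, 0, 0, 5.7], [1, -0.0155, -0.0285, 0, 0, 0, 5.7], [1, -0.018, -0.027, 0, 0, 0, 5.7], [1, -0.021, -0.025, 0, 0, 0, 5.7]])

```text
time_s: 14.83
tool_pos: [0.4966, -0.01, 0.2851]
tool_rot: [-179.9, 0.0, -55.2]
force: [1.3, 0.2, -1.2]
grip_width: 0.0237
```

jog_arm(rows=[[1, -0.023, -0.023, 0, 0, 0, 5.7], [1, -0.025, -0.0205, 0, 0, 0, 5.7], [1, -0.027, -0.018, 0, 0, 0, 5.7], [1, -0.029, -0.015, 0, 0, 0, 5.7], [1, -0.022, -0.009, 0, 0, 0, 3.7], [1, -0.008, -0.003, 0, 0, 0, 2], [1, 0, 0, 0, 0, 0, 0], [1, 0, 0, 0, 0, 0, 0]])

```text
time_s: 15.5
tool_pos: [0.5244, 0.1484, 0.2846]
tool_rot: [-180.0, -0.1, -83.3]
force: [-0.1, -1.2, -0.2]
grip_width: 0.0238
```

```bash
python3 - <<'E'
from h import *
o=status.get_obs(); print(o["tool_pos"],o["tool_rot"],o["grip_width"])
print(rows([.5256,.1506,.195],-83.7,1))
p,d=cams.read_camera("side")
for k in outline_of("side","t_bracket")[:2]: print(round(k["conf"],2),k["box"])
cv2.imwrite("pics/hov4.png",cv2.resize(p[110:220,200:360,::-1],(800,550),interpolation=2))
E
```

```text
[0.52442454 0.14844044 0.28455635] [-1.79974910e+02 -5.11257167e-02 -8.32749445e+01] 0.023790983044572545
[[0.0, -0.002, -0.0014, 0.0896, 0, 0, np.float64(0.43)]]
0.88 [229.2, 301.0, 275.7, 328.0]
0.63 [304.9, 218.3, 327.7, 233.8]
```

View pics/hov4.png

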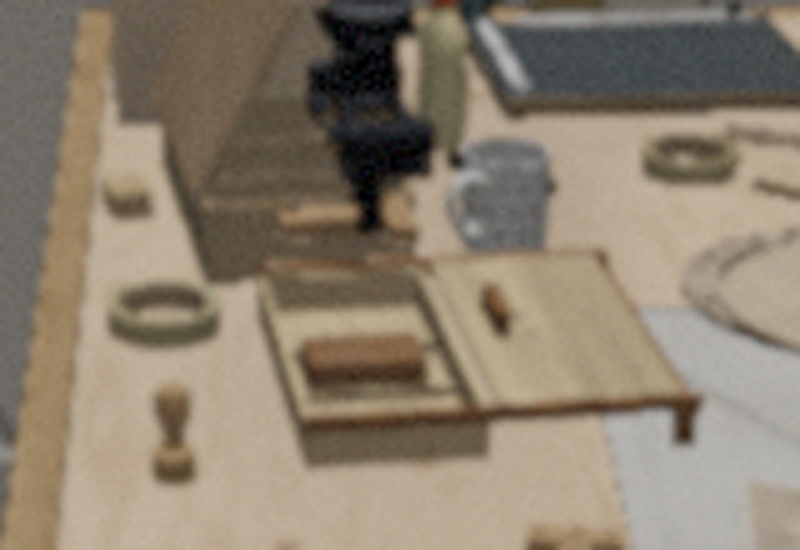

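The T is held level over the left compartment, and the cork sits in the middle one. Now checking clearance between the gripper body and the tall box on the left.

```bash
python3 - <<'E'
from h import *
P=np.load("P.npy"); a=np.radians(6.3); c=np.array([.5256,.1506])
q=P[(P[...,2]>.065)&(P[...,2]<.4)]
v=(q[:,:2]-c)@np.array([[np.cos(a),-np.sin(a)],[np.sin(a),np.cos(a)]])
for lim in(.05,.075,.1):
    m=(abs(v[:,0])<lim)&(v[:,1]>-.1)&(v[:,1]<.2); s=v[m]; print(lim,m.sum(),np.round(s[np.argsort(s[:,1])[:6]],3).tolist(),np.round(q[m][np.argsort(s[:,1])[:6],2],3))
E
```

```text
0.05 325 [[-0.042, 0.128], [-0.045, 0.128], [-0.048, 0.128], [-0.046, 0.129], [-0.043, 0.129], [-0.049, 0.129]] [0.25  0.238 0.227 0.231 0.243 0.232]
0.075 833 [[-0.052, 0.127], [-0.065, 0.127], [-0.067, 0.127], [-0.061, 0.127], [-0.05, 0.128], [-0.055, 0.128]] [0.23  0.195 0.189 0.206 0.223 0.217]
0.1 1282 [[0.09, -0.1], [0.094, -0.099], [0.087, -0.099], [0.085, -0.099], [0.083, -0.097], [0.093, -0.097]] [0.072 0.071 0.072 0.071 0.066 0.075]
```

jog_arm(rows=[[1, -0.002, -0.001, 0.01, 0, 0, 0.4], [1, 0, 0, 0.016, 0, 0, 0], [1, 0, 0, 0.02, 0, 0, 0], [1, 0, 0, 0.016, 0, 0, 0], [1, 0, 0, 0.01, 0, 0, 0], [1, 0, 0, 0.007, 0, 0, 0], [1, 0, 0, 0.004, 0, 0, 0], [1, 0, 0, 0.002, 0, 0, 0], [1, 0, 0, 0.001, 0, 0, 0], [1, 0, 0, 0, 0, 0, 0]])

```text
time_s: 16.43
tool_pos: [0.5255, 0.1507, 0.1984]
tool_rot: [-179.9, 0.0, -83.8]
force: [-0.6, 0.4, -0.5]
grip_width: 0.0234
```

jog_arm(rows=[[1, 0, 0, 0.002, 0, 0, 0], [1, 0, 0, 0.001, 0, 0, 0], [1, 0, 0, 0.001, 0, 0, 0], [1, 0, 0, 0, 0, 0, 0]])

```text
time_s: 16.77
tool_pos: [0.5251, 0.1508, 0.1939]
tool_rot: [-180.0, 0.0, -83.8]
force: [0.5, -0.2, -0.4]
grip_width: 0.0233
```

jog_arm(rows=[[0.68, 0, 0, 0, 0, 0, 0], [0.6, 0, 0, 0, 0, 0, 0], [0.5, 0, 0, 0, 0, 0, 0], [0.5, 0, 0, 0, 0, 0, 0], [0.5, 0, 0, -0.004, 0, 0, 0], [0.5, 0, 0, -0.008, 0, 0, 0], [0.5, 0, 0, -0.016, 0, 0, 0], [0.5, 0, 0, -0.026, 0, 0, 0], [0.5, 0, 0, -0.026, 0, 0, 0], [0.5, 0, 0, -0.018, 0, 0, 0], [0.2, 0, 0, -0.01, 0, 0, 0], [0, 0, 0, 0, 0, 0, 0]])

```text
time_s: 17.77
tool_pos: [0.5261, 0.1507, 0.3045]
tool_rot: [-179.8, 0.1, -83.8]
force: [-0.4, 0.5, -0.1]
grip_width: 0.0507
```

```bash
python3 - <<'E'
from h import *
o=status.get_obs(); print(o["tool_pos"],o["tool_rot"],o["grip_width"])
print([ [float(x) for x in r] for r in rows([.646,-.267,.30],-8.9,14,[*o["tool_pos"][:2],.30])])
p,d=cams.read_camera("side")
for k in outline_of("side","t_bracket")[:3]: print(round(k["conf"],2),k["box"],rect("side",k,.024))
E
```

```text
[0.52612567 0.15071072 0.30446584] [-1.79762195e+02  1.29427699e-01 -8.37735613e+01] 0.050721596783802676
[[0.0, 0.0306, -0.0053, 0.0, 0.0, 0.0, -5.35], [0.0, 0.0309, -0.0024, 0.0, 0.0, 0.0, -5.35], [0.0, 0.031, 0.0005, 0.0, 0.0, 0.0, -5.35], [0.0, 0.0309, 0.0034, 0.0, 0.0, 0.0, -5.35], [0.0, 0.0304, 0.0062, 0.0, 0.0, 0.0, -5.35], [0.0, 0.0297, 0.0091, 0.0, 0.0, 0.0, -5.35], [0.0, 0.0287, 0.0118, 0.0, 0.0, 0.0, -5.35], [0.0, 0.0275, 0.0144, 0.0, 0.0, 0.0, -5.35], [0.0, 0.026, 0.0169, 0.0, 0.0, 0.0, -5.35], [0.0, 0.0243, 0.0193, 0.0, 0.0, 0.0, -5.35], [0.0, 0.0224, 0.0214, 0.0, 0.0, 0.0, -5.35], [0.0, 0.0203, 0.0234, 0.0, 0.0, 0.0, -5.35], [0.0, 0.0181, 0.0252, 0.0, 0.0, 0.0, -5.35], [0.0, 0.0156, 0.0268, 0.0, 0.0, 0.0, -5.35]]
0.71 [258.2, 171.6, 280.9, 177.4] (array([0.5093493 , 0.14085648]), [np.float64(54.6), np.float64(108.5)], np.float32(15.186519), array([0.50931607, 0.14158394]))
0.34 [284.7, 161.7, 334.4, 187.7] (array([0.6774577 , 0.13395343]), [np.float64(147.7), np.float64(294.3)], np.float32(95.47557), array([0.67717532, 0.1265838 ]))
0.29 [249.9, 159.4, 342.4, 203.4] (array([0.60627478, 0.08534378]), [np.float64(327.6), np.float64(395.7)], np.float32(96.35775), array([0.61111933, 0.07753986]))
```

jog_arm(rows=[[0, 0.0306, -0.005, 0, 0, 0, -5.35], [0, 0.031, -0.0025, 0, 0, 0, -5.35], [0, 0.031, 0.0005, 0, 0, 0, -5.35], [0, 0.031, 0.0035, 0, 0, 0, -5.35], [0, 0.0305, 0.006, 0, 0, 0, -5.35], [0, 0.03, 0.009, 0, 0, 0, -5.35], [0, 0.0285, 0.012, 0, 0, 0, -5.35], [0, 0.0275, 0.0145, 0, 0, 0, -5.35], [0, 0.026, 0.017, 0, 0, 0, -5.35], [0, 0.0245, 0.0195, 0, 0, 0, -5.35], [0, 0.0225, 0.0215, 0.01, 0, 0, -5.35], [0, 0.02, 0.0235, 0.015, 0, 0, -5.35]])

```text
time_s: 18.87
tool_pos: [0.6277, -0.2097, 0.2758]
tool_rot: [-180.0, 0.0, -19.3]
force: [1.7, -0.3, -0.5]
grip_width: 0.0869
```

jog_arm(rows=[[0, 0.018, 0.025, 0.015, 0, 0, -5.35], [0, 0.0155, 0.027, 0.01, 0, 0, -5.35], [0, 0, 0, 0, 0, 0, 0], [0, 0, 0, 0, 0, 0, 0]])

```text
time_s: 19.2
tool_pos: [0.6425, -0.2706, 0.2487]
tool_rot: [180.0, 0.3, -9.2]
force: [0.5, 0.2, -0.5]
grip_width: 0.0869
```

```bash
python3 - <<'E'
from h import *
o=status.get_obs(); print(o["tool_pos"],o["tool_rot"],o["grip_width"])
print(rows([.646,-.267,.187],-8.9,1))
A=[]
for n,(a,b) in {"side":(312,215),"top":(172,195)}.items():
    p,d=cams.read_camera(n); A.append(cv2.resize(p[b-60:b+60,a-60:a+60,::-1],(390,390),interpolation=2))
    for k in outline_of(n,"i_bracket")[:2]: print(n,round(k["conf"],2),k["box"],rect(n,k,.018))
    if n=="top":
        for t,z in(("t_bracket",.024),("cork_block",.034)):
            for k in outline_of(n,t)[:3]: print(t,round(k["conf"],2),k["box"],rect(n,k,z))
cv2.imwrite("pics/hov5.png",np.hstack(A))
E
```

```text
[ 0.64249066 -0.27061828  0.24871176] [179.95535194   0.28986114  -9.20774301] 0.08686775588821036
[[0.0, 0.0029, -0.0041, 0.0617, 0, 0, np.float64(-0.31)]]
side 0.68 [304.5, 215.9, 325.1, 233.2] (array([ 0.64322864, -0.27954016]), [np.float64(67.1), np.float64(138.1)], np.float32(81.24807), array([ 0.64293777, -0.28235112]))
top 0.65 [258.6, 159.6, 290.6, 187.8] (array([ 0.63843115, -0.26965366]), [np.float64(69.6), np.float64(109.0)], np.float32(88.45775), array([ 0.63937379, -0.3062829 ]))
t_bracket 0.79 [129.1, 195.8, 153.2, 215.4] (array([0.54878192, 0.1546851 ]), [np.float64(56.1), np.float64(63.9)], np.float32(133.10667), array([0.54536765, 0.15476558]))
```

View pics/hov5.png

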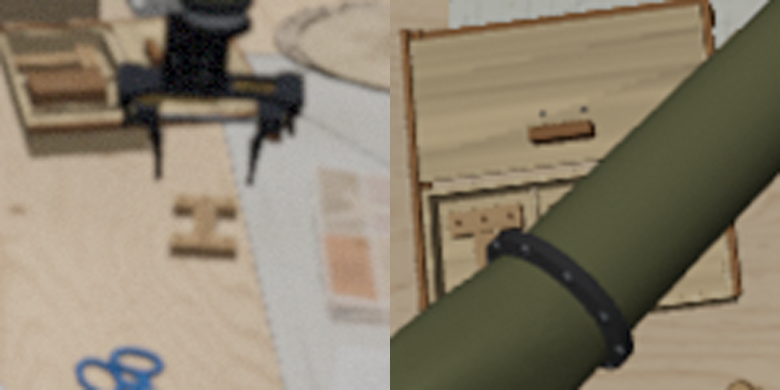

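jog_arm(rows=[[0, 0.002, -0.002, 0.01, 0, 0, 0], [0, 0, 0, 0.018, 0, 0, 0], [0, 0, 0, 0.018, 0, 0, 0], [0, 0, 0, 0.01, 0, 0, 0], [0, 0, 0, 0.003, 0, 0, 0], [0.2, 0, 0, 0.001, 0, 0, 0], [0.3, 0, 0, 0, 0, 0, 0]], grip_force=22)

```text
time_s: 20.08
tool_pos: [0.6469, -0.2659, 0.1923]
tool_rot: [180.0, -0.0, -8.9]
force: [-0.4, 0.0, -0.1]
grip_width: 0.08
```

jog_arm(rows=[[0.5, 0, 0, 0.002, 0, 0, 0], [0.6, 0, 0, 0.002, 0, 0, 0], [1, 0, 0, 0, 0, 0, 0], [1, 0, 0, 0, 0, 0, 0], [1, 0, 0, 0, 0, 0, 0], [1, 0, 0, 0, 0, 0, 0], [1, 0, 0, 0, 0, 0, 0], [1, 0, 0, 0, 0, 0, 0], [1, 0, 0, 0, 0, 0, 0], [1, 0, 0, 0, 0, 0, 0], [1, 0, 0, 0, 0, 0, 0], [1, 0, 0, 0, 0, 0, 0]])

```text
time_s: 21.08
tool_pos: [0.6467, -0.266, 0.188]
tool_rot: [180.0, -0.0, -8.9]
force: [0.8, 0.6, 1.8]
grip_width: 0.0243
```

```bash
python3 - <<'E'
from h import *
o=status.get_obs(); print(o["tool_pos"],o["tool_rot"],o["grip_width"])
print([ [float(x) for x in r] for r in rows([.531,-.031,.29],-83.7,12,[*o["tool_pos"][:2],.29])])
E
```

```text
[ 0.64667054 -0.26598344  0.18804042] [ 1.79999924e+02 -6.96922809e-03 -8.87608070e+00] 0.02431578744943922
[[0.0, -0.0125, -0.0179, 0.0, 0.0, 0.0, 6.24], [0.0, -0.0144, -0.0164, 0.0, 0.0, 0.0, 6.24], [0.0, -0.0161, -0.0147, 0.0, 0.0, 0.0, 6.24], [0.0, -0.0176, -0.0129, 0.0, 0.0, 0.0, 6.24], [0.0, -0.0189, -0.0109, 0.0, 0.0, 0.0, 6.24], [0.0, -0.02, -0.0088, 0.0, 0.0, 0.0, 6.24], [0.0, -0.0208, -0.0066, 0.0, 0.0, 0.0, 6.24], [0.0, -0.0214, -0.0043, 0.0, 0.0, 0.0, 6.24], [0.0, -0.0217, -0.0019, 0.0, 0.0, 0.0, 6.24], [0.0, -0.0218, 0.0005, 0.0, 0.0, 0.0, 6.24], [0.0, -0.0216, 0.0028, 0.0, 0.0, 0.0, 6.24], [0.0, -0.0212, 0.0052, 0.0, 0.0, 0.0, 6.24]]
```

jog_arm(rows=[[1, 0, 0, -0.004, 0, 0, 0], [1, 0, 0, -0.012, 0, 0, 0], [1, 0, 0, -0.02, 0, 0, 0], [1, 0, 0, -0.025, 0, 0, 0], [1, 0, 0, -0.025, 0, 0, 0], [1, -0.0125, -0.018, -0.01, 0, 0, 6.24], [1, -0.0145, -0.0165, -0.005, 0, 0, 6.24], [1, -0.016, -0.0145, 0, 0, 0, 6.24], [1, -0.0175, -0.013, 0, 0, 0, 6.24], [1, -0.019, -0.011, 0, 0, 0, 6.24], [1, -0.02, -0.009, 0, 0, 0, 6.24], [1, -0.021, -0.0065, 0, 0, 0, 6.24]])

```text
time_s: 22.08
tool_pos: [0.5789, -0.1278, 0.29]
tool_rot: [-179.9, -0.0, -52.9]
force: [-0.1, 0.2, 0.1]
grip_width: 0.0235
```

jog_arm(rows=[[1, -0.0215, -0.0045, 0, 0, 0, 6.24], [1, -0.0215, -0.002, 0, 0, 0, 6.24], [1, -0.022, 0.0005, 0, 0, 0, 6.24], [1, -0.0215, 0.003, 0, 0, 0, 6.24], [1, -0.021, 0.005, 0, 0, 0, 6.24], [1, 0, 0, 0, 0, 0, 0], [1, 0, 0, 0, 0, 0, 0], [1, 0, 0, 0, 0, 0, 0], [1, 0, 0, 0, 0, 0, 0]])

```text
time_s: 22.83
tool_pos: [0.5318, -0.032, 0.2896]
tool_rot: [-179.9, -0.0, -83.8]
force: [-0.3, 0.5, -0.7]
grip_width: 0.0238
```

```bash
python3 - <<'E'
from h import *
o=status.get_obs(); print(o["tool_pos"],o["tool_rot"],o["grip_width"])
print(rows([.531,-.031,.195],-83.7,1))
A=[]
for n,(a,b) in {"side":(290,180),"top":(165,195)}.items():
    p,d=cams.read_camera(n); A.append(cv2.resize(p[b-60:b+60,a-60:a+60,::-1],(390,390),interpolation=2))
cv2.imwrite("pics/hov6.png",np.hstack(A))
for t,z in(("t_bracket",.024),("cork_block",.034)):
    for k in outline_of(n,t)[:3]: print(t,round(k["conf"],2),k["box"],rect(n,k,z))
E
```

```text
[ 0.5318075  -0.03198713  0.28957455] [-1.79927993e+02 -2.49800277e-02 -8.38007795e+01] 0.023755166812162005
[[0.0, -0.0011, 0.0007, 0.0946, 0, 0, np.float64(-0.1)]]
t_bracket 0.56 [412.3, 223.0, 442.3, 255.3] (array([ 0.41377737, -0.74488452]), [np.float64(69.9), np.float64(111.5)], np.float32(131.61984), array([ 0.40967076, -0.73361092]))
cork_block 0.85 [160.8, 210.5, 182.7, 228.1] (array([0.49517535, 0.05435077]), [np.float64(58.6), np.float64(60.6)], np.float32(1.2565352), array([0.49467749, 0.05504622]))
```

View pics/hov6.png

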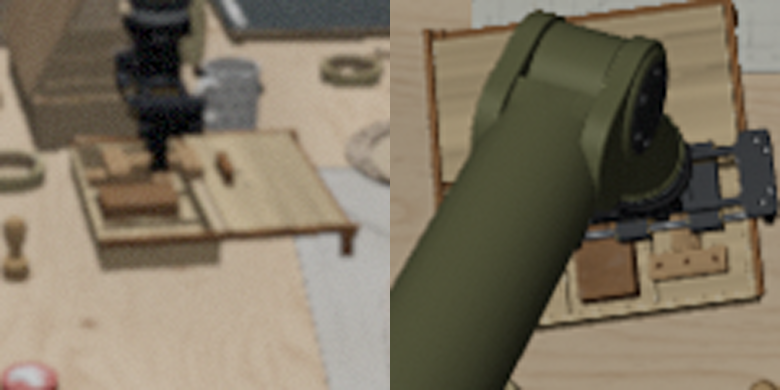

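jog_arm(rows=[[1, -0.001, 0, 0.01, 0, 0, 0], [1, 0, 0, 0.018, 0, 0, 0], [1, 0, 0, 0.02, 0, 0, 0], [1, 0, 0, 0.018, 0, 0, 0], [1, 0, 0, 0.01, 0, 0, 0], [1, 0, 0, 0.008, 0, 0, 0], [1, 0, 0, 0.004, 0, 0, 0], [1, 0, 0, 0.003, 0, 0, 0], [1, 0, 0, 0.002, 0, 0, 0], [1, 0, 0, 0.001, 0, 0, 0], [1, 0, 0, 0, 0, 0, 0], [1, 0, 0, 0, 0, 0, 0]])

```text
time_s: 24.03
tool_pos: [0.5317, -0.0296, 0.1954]
tool_rot: [-179.9, 0.0, -83.8]
force: [0.7, -0.3, 0.1]
grip_width: 0.0236
```

jog_arm(rows=[[1, 0, 0, 0.001, 0, 0, 0], [1, 0, 0, 0, 0, 0, 0], [0.68, 0, 0, 0, 0, 0, 0], [0.6, 0, 0, 0, 0, 0, 0], [0.5, 0, 0, 0, 0, 0, 0], [0.5, 0, 0, 0, 0, 0, 0], [0.5, 0, 0, -0.004, 0, 0, 0], [0.5, 0, 0, -0.01, 0, 0, 0], [0.5, 0, 0, -0.02, 0, 0, 0], [0.5, 0, 0, -0.026, 0, 0, 0], [0.5, 0, 0, -0.026, 0, 0, 0], [0.5, 0, 0, -0.018, 0, 0, 0]])

```text
time_s: 25.03
tool_pos: [0.5319, -0.0304, 0.3007]
tool_rot: [-179.9, -0.0, -83.8]
force: [1.5, -0.3, 0.1]
grip_width: 0.0437
```

```bash
python3 - <<'E'
from h import *
o=status.get_obs(); print(o["tool_pos"],o["tool_rot"],o["grip_width"],o["qpos"])
n="side";p,d=cams.read_camera(n)
for t,z in(("t_bracket",.024),("i_bracket",.024),("cork_block",.034)):
    for k in outline_of(n,t)[:2]: print(t,round(k["conf"],2),k["box"])
for t in("t_bracket","i_bracket","cork_block"):
    for k in landmark_of(n,t)[:2]: print(t,round(k["conf"],2),np.round(atz(n,k["position"][1],k["position"][0],.006),3))
for k in landmark_of(n,"lid_grip")[:1]: print(atz(n,k["position"][1],k["position"][0],.0605))
print([ [float(x) for x in r] for r in rows([.626,.070,.30],6.3,13)])
E
```

```text
[ 0.53186795 -0.03038752  0.30074014] [-1.79858212e+02 -1.44679323e-02 -8.38159009e+01] 0.0437084619029597 [-57.90370877  16.33789593  67.00610084 109.04016693 -16.59489858
  65.22177036 -68.49327783]
t_bracket 0.75 [230.4, 299.7, 275.6, 329.4]
t_bracket 0.48 [258.3, 171.1, 281.0, 179.6]
i_bracket 0.63 [261.2, 188.2, 290.1, 191.0]
cork_block 0.41 [256.7, 171.9, 283.7, 176.9]
t_bracket 0.98 [ 0.43  -0.756  0.006]
t_bracket 0.72 [0.527 0.142 0.006]
i_bracket 0.62 [ 0.531 -0.025  0.006]
cork_block 0.53 [0.521 0.065 0.006]
[0.63499264 0.08375325 0.0605    ]
[[0.0, -0.0068, -0.0081, -0.0002, 0.0, 0.0, -6.93], [0.0, -0.0058, -0.0089, -0.0002, 0.0, 0.0, -6.93], [0.0, -0.0047, -0.0095, -0.0002, 0.0, 0.0, -6.93], [0.0, -0.0035, -0.01, -0.0002, 0.0, 0.0, -6.93], [0.0, -0.0023, -0.0103, -0.0002, 0.0, 0.0, -6.93], [0.0, -0.001, -0.0105, -0.0002, 0.0, 0.0, -6.93], [0.0, 0.0003, -0.0106, -0.0002, 0.0, 0.0, -6.93], [0.0, 0.0016, -0.0105, -0.0002, 0.0, 0.0, -6.93], [0.0, 0.0028, -0.0102, -0.0002, 0.0, 0.0, -6.93], [0.0, 0.004, -0.0098, -0.0002, 0.0, 0.0, -6.93], [0.0, 0.0052, -0.0092, -0.0002, 0.0, 0.0, -6.93], [0.0, 0.0062, -0.0086, -0.0002, 0.0, 0.0, -6.93], [0.0, 0.0072, -0.0077, -0.0002, 0.0, 0.0, -6.93]]
```

jog_arm(rows=[[0.4, -0.007, -0.008, 0, 0, 0, -6.9], [0.4, -0.006, -0.009, 0, 0, 0, -6.9], [0.4, -0.0045, -0.0095, 0, 0, 0, -6.9], [0.4, -0.0035, -0.01, 0, 0, 0, -6.9], [0.4, -0.0025, -0.0105, 0, 0, 0, -6.9], [0.4, -0.001, -0.0105, 0, 0, 0, -6.9], [0.4, 0.0005, -0.0105, 0, 0, 0, -6.9], [0.4, 0.0015, -0.0105, 0, 0, 0, -6.9], [0.4, 0.003, -0.01, 0, 0, 0, -6.9], [0.4, 0.004, -0.01, 0, 0, 0, -6.9], [0.4, 0.005, -0.009, 0, 0, 0, -6.9], [0.4, 0.006, -0.0085, 0, 0, 0, -6.9]])

```text
time_s: 26.43
tool_pos: [0.6192, 0.0623, 0.2966]
tool_rot: [179.9, 0.1, -0.6]
force: [-0.4, -0.5, -0.4]
grip_width: 0.052
```

jog_arm(rows=[[0.4, 0.007, -0.008, 0.01, 0, 0, -6.9], [0.4, 0, 0, 0.01, 0, 0, 0], [0.4, 0, 0, 0, 0, 0, 0]])

```text
time_s: 26.68
tool_pos: [0.6251, 0.0701, 0.2745]
tool_rot: [179.9, 0.3, 5.8]
force: [-0.8, -0.7, -0.0]
grip_width: 0.0522
```

```bash
python3 - <<'E'
from h import *
o=status.get_obs(); print(o["tool_pos"],o["tool_rot"],o["grip_width"],o["qpos"])
print(rows([.626,.072,.24],6.3,1))
A=[]
for n,(a,b) in {"side":(290,180),"top":(165,195)}.items():
    p,d=cams.read_camera(n); A.append(cv2.resize(p[b-60:b+60,a-60:a+60,::-1],(390,390),interpolation=2))
cv2.imwrite("pics/hov7.png",np.hstack(A))
for t,z in(("t_bracket",.024),("i_bracket",.024),("cork_block",.034)):
    for k in outline_of(n,t)[:2]: print(t,round(k["conf"],2),k["box"],rect(n,k,z)[:3])
E
```

```text
[0.62511229 0.07005955 0.27453055] [179.93919191   0.31969158   5.78462874] 0.052238303032185324 [-41.17454478  25.35623237  41.10902629  96.14034217 -17.92066089
  65.62787768  10.56214246]
[[0.0, 0.0011, -0.0018, 0.0345, 0, 0, np.float64(-0.52)]]
t_bracket 0.77 [132.6, 199.0, 152.3, 233.0] (array([0.50650641, 0.14443095]), [np.float64(66.3), np.float64(110.1)], np.float32(10.187764))
i_bracket 0.95 [187.3, 190.6, 214.3, 228.7] (array([ 0.52575159, -0.03024084]), [np.float64(69.4), np.float64(111.3)], np.float32(6.478292))
cork_block 0.82 [157.9, 195.6, 182.3, 227.9] (array([0.51576776, 0.05765832]), [np.float64(59.9), np.float64(99.9)], np.float32(6.843209))
```

View pics/hov7.png

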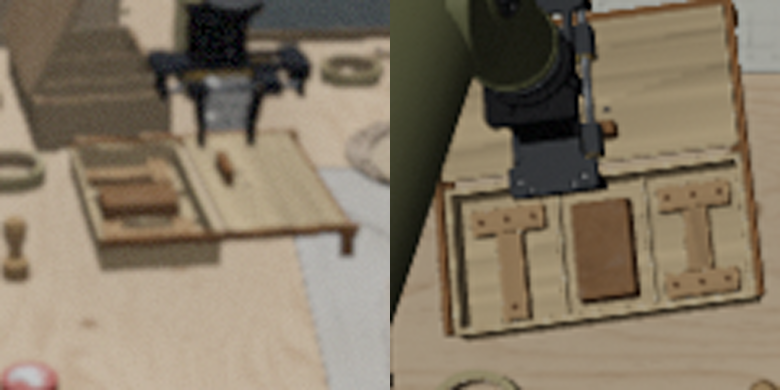

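All three parts lie centred in their compartments (top panel: T at 510,260, cork at 603,248, I at 697,238). Now the lid: straddle its bar and push toward the robot.

jog_arm(rows=[[0.4, 0.001, -0.001, 0.01, 0, 0, -0.5], [0.4, 0, 0, 0.012, 0, 0, 0], [0.4, 0, 0, 0.01, 0, 0, 0], [0.4, 0, 0, 0.004, 0, 0, 0], [0.6, 0, 0, 0, 0, 0, 0], [0.7, 0, 0, 0, 0, 0, 0], [0.75, 0, 0, 0, 0, 0, 0], [0.75, 0, 0, 0, 0, 0, 0]])

```text
time_s: 27.6
tool_pos: [0.6275, 0.0709, 0.2425]
tool_rot: [-180.0, -0.1, 6.4]
force: [-0.9, 0.1, 0.0]
grip_width: 0.033
```

jog_arm(rows=[[0.75, 0, 0, 0.003, 0, 0, 0], [0.75, 0, 0, 0.001, 0, 0, 0], [0.75, -0.005, 0, 0, 0, 0, 0], [0.75, -0.01, 0, 0, 0, 0, 0], [0.75, -0.015, 0, 0, 0, 0, 0], [0.75, -0.015, 0, 0, 0, 0, 0], [0.75, -0.015, 0, 0, 0, 0, 0], [0.75, -0.015, 0, 0, 0, 0, 0], [0.75, -0.015, 0, 0, 0, 0, 0], [0.75, -0.015, 0, 0, 0, 0, 0], [0.75, -0.01, 0, 0, 0, 0, 0], [0.75, -0.005, 0, 0, 0, 0, 0]])

```text
time_s: 28.6
tool_pos: [0.5068, 0.0575, 0.2381]
tool_rot: [-179.9, -0.0, 6.5]
force: [0.4, 0.1, -1.0]
grip_width: 0.022
```

jog_arm(rows=[[0.75, -0.008, 0, 0, 0, 0, 0], [0.75, -0.008, 0, 0, 0, 0, 0], [0.75, -0.006, 0, 0, 0, 0, 0], [0.75, -0.004, 0, 0, 0, 0, 0], [0.75, -0.002, 0, 0, 0, 0, 0], [0.75, -0.002, 0, 0, 0, 0, 0], [0.75, 0, 0, 0, 0, 0, 0]])

```text
time_s: 29.18
tool_pos: [0.4778, 0.054, 0.2379]
tool_rot: [180.0, 0.0, 6.4]
force: [0.2, 0.4, -0.0]
grip_width: 0.0218
```

```bash
python3 - <<'E'
from h import *
o=status.get_obs(); print(o["tool_pos"],o["qpos"],o["force"])
A=[]
for n,(a,b) in {"side":(290,180),"top":(165,195)}.items():
    p,d=cams.read_camera(n)
    for k in outline_of(n,"lid")[:1]: print(n,round(k["conf"],2),k["box"],rect(n,k,.0465)[:3])
    for k in landmark_of(n,"lid_grip")[:1]: print(atz(n,k["position"][1],k["position"][0],.0605))
E
```

```text
[0.4778206  0.05401395 0.23787469] [-50.8754052    8.06606563  44.09853193 118.70380497  -6.7763429
  55.69755493   3.21222489] [ 0.20399554  0.38053893 -0.0216567 ]
side 0.62 [254.0, 161.2, 297.8, 191.9] (array([0.52688031, 0.06286842]), [np.float64(146.8), np.float64(293.5)], np.float32(95.01307))
[0.49133442 0.0499317  0.0605    ]
top 0.74 [157.0, 180.9, 216.7, 227.6] (array([0.53131805, 0.00382861]), [np.float64(141.8), np.float64(166.6)], np.float32(96.352745))
[0.48048655 0.05583933 0.0605    ]
```

Nearly shut. Pushing slowly until the stop shows as force.

jog_arm(rows=[[0.75, -0.002, 0, 0, 0, 0, 0], [0.75, -0.002, 0, 0, 0, 0, 0], [0.75, -0.001, 0, 0, 0, 0, 0], [0.75, -0.001, 0, 0, 0, 0, 0], [0.75, 0, 0, 0, 0, 0, 0]])

```text
time_s: 29.9
tool_pos: [0.4731, 0.0535, 0.2384]
tool_rot: [180.0, -0.3, 6.4]
force: [6.3, -0.9, -5.1]
grip_width: 0.0215
```

jog_arm(rows=[[0.75, -0.001, 0, 0, 0, 0, 0], [0.75, -0.001, 0, 0, 0, 0, 0], [0.75, -0.001, 0, 0, 0, 0, 0], [0.75, 0, 0, 0, 0, 0, 0]])

```text
time_s: 30.23
tool_pos: [0.4718, 0.0534, 0.239]
tool_rot: [180.0, -0.6, 6.4]
force: [13.6, 1.3, -9.3]
grip_width: 0.0219
```

Force climbs at x=0.472, where the shut position was predicted, so this is the stop. Backing off, lifting clear and checking.

jog_arm(rows=[[0.7, 0.003, 0, 0, 0, 0, 0], [0.7, 0.003, 0, 0, 0, 0, 0], [0.65, 0.001, 0, 0, 0, 0, 0], [0.6, 0, 0, 0, 0, 0, 0], [0.6, 0, 0, -0.01, 0, 0, 0], [0.6, 0, 0, -0.02, 0, 0, 0], [0.6, 0, 0, -0.025, 0, 0, 0], [0.6, 0.01, 0.015, -0.025, 0, 0, 0], [0.6, 0.015, 0.03, -0.025, 0, 0, 0], [0.6, 0.015, 0.03, -0.025, 0, 0, 0], [0.6, 0.015, 0.03, -0.02, 0, 0, 0], [0.6, 0.015, 0.03, 0, 0, 0, 0]])

```text
time_s: 31.23
tool_pos: [0.5622, -0.0737, 0.3932]
tool_rot: [-179.9, -0.5, 6.5]
force: [1.5, 0.3, -0.1]
grip_width: 0.0351
```

jog_arm(rows=[[0.6, 0.01, 0.035, 0, 0, 0, 0], [0.6, 0.01, 0.035, 0, 0, 0, 0], [0.6, 0.01, 0.035, 0, 0, 0, 0], [0.6, 0.01, 0.035, 0, 0, 0, 0], [0.6, 0.01, 0.03, 0, 0, 0, 0], [0.6, 0, 0, 0, 0, 0, 0]])

```text
time_s: 31.73
tool_pos: [0.6286, -0.2425, 0.3878]
tool_rot: [179.7, 0.1, 5.9]
force: [-2.3, -0.1, -0.1]
grip_width: 0.0346
```

```bash
python3 - <<'E'
from h import *
o=status.get_obs(); print(o["time_s"],o["tool_pos"],o["qpos"],o["force"])
A=[]
for n,(a,b) in {"side":(280,190),"top":(195,205)}.items():
    p,d=cams.read_camera(n); A.append(cv2.resize(p[b-65:b+65,a-65:a+65,::-1],(390,390),interpolation=2))
    for k in outline_of(n,"lid")[:1]: print(n,round(k["conf"],2),k["box"],rect(n,k,.0465))
    for k in landmark_of(n,"lid_grip")[:1]: print(atz(n,k["position"][1],k["position"][0],.0605))
    for t,z in(("wax_pot",.05),("wood_stamp",.075),("masking_tape",.025)):
        for k in outline_of(n,t)[:1]: print(t,np.round(rect(n,k,z)[0],3))
cv2.imwrite("pics/end.png",np.hstack(A))
E
```

```text
31.7333 [ 0.6285535  -0.24248462  0.38778934] [-17.64464328  28.46151145  51.53785257  82.31993516 -21.93247577
  79.71109907  40.27099278] [-2.27762955 -0.12758625 -0.10958065]
side 0.85 [253.1, 163.0, 298.2, 191.4] (array([0.52319226, 0.071223  ]), [np.float64(144.6), np.float64(293.8)], np.float32(95.115), array([0.52484509, 0.06068816]))
[0.48482541 0.08207603 0.0605    ]
wax_pot [ 0.385 -0.436]
wood_stamp [ 0.371 -0.162]
masking_tape [0.356 0.159]
top 0.73 [120.7, 189.5, 215.7, 228.9] (array([0.52269757, 0.06208062]), [np.float64(118.1), np.float64(302.1)], np.float32(84.665184), array([0.52222906, 0.05702928]))
wax_pot [ 0.384 -0.399]
wood_stamp [ 0.364 -0.102]
```

View pics/end.png

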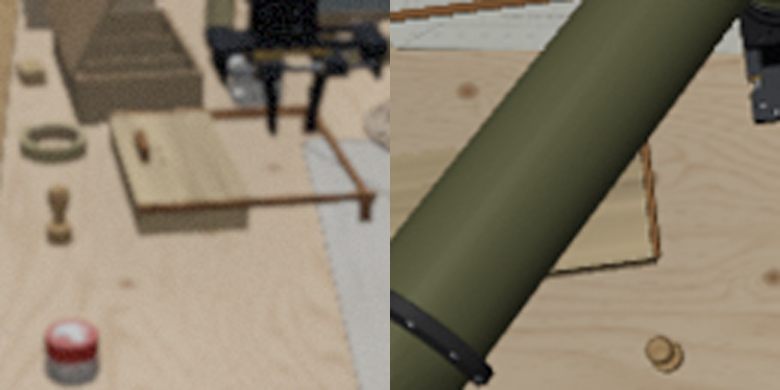

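jog_arm(rows=[[0.6, -0.005, 0.02, 0, 0, 0, 0], [0.6, -0.01, 0.035, 0, 0, 0, 0], [0.6, -0.01, 0.035, 0, 0, 0, 0], [0.6, -0.01, 0.035, 0, 0, 0, 0], [0.6, -0.01, 0.035, 0, 0, 0, 0], [0.6, -0.01, 0.035, 0, 0, 0, 0], [0.6, -0.01, 0.03, 0, 0, 0, 0], [0.6, 0, 0, 0, 0, 0, 0], [0.6, 0, 0, 0, 0, 0, 0]])

```text
time_s: 33.08
tool_pos: [0.5879, -0.4692, 0.3875]
tool_rot: [179.9, 0.1, 6.1]
force: [0.0, 0.7, 0.4]
grip_width: 0.0344
```

```bash
python3 - <<'E'
from h import *
n="top"; p,d=cams.read_camera(n); cv2.imwrite("pics/end2.png",cv2.resize(p[125:245,105:230,::-1],None,fx=5,fy=5,interpolation=2))
for k in outline_of(n,"lid")[:1]: print(n,round(k["conf"],2),k["box"],rect(n,k,.0465))
for k in landmark_of(n,"lid_grip")[:1]: print(atz(n,k["position"][1],k["position"][0],.0605))
for t,z in(("wax_pot",.05),("wood_stamp",.075),("masking_tape",.025)):
    for k in outline_of(n,t)[:1]: print(t,np.round(rect(n,k,z)[0],3))
E
```

```text
top 0.89 [117.4, 181.7, 212.4, 238.8] (array([0.52162335, 0.0621468 ]), [np.float64(142.2), np.float64(283.2)], np.float32(95.84922), array([0.52764598, 0.07468072]))
[0.47652878 0.05727522 0.0605    ]
wax_pot [ 0.384 -0.4  ]
wood_stamp [ 0.355 -0.11 ]
```

View pics/end2.png

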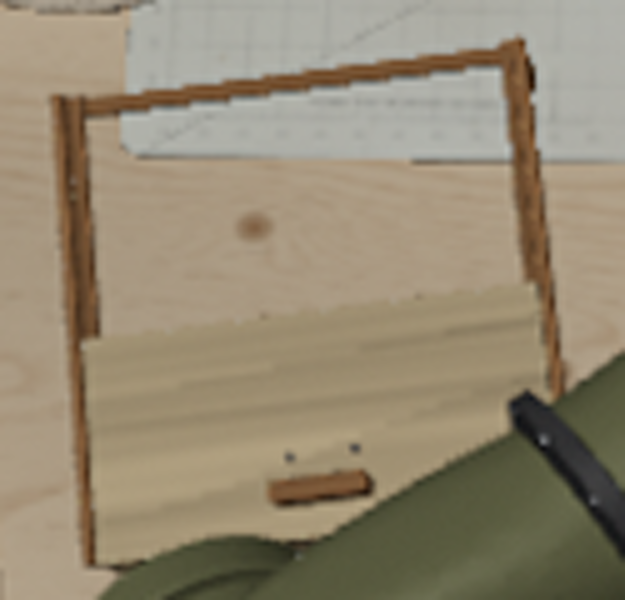

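The lid centre reads (0.522, 0.062), against the case centre at (0.521, 0.059). Its near edge (95,563) is flush with the rail end, and the stop force was felt. Handing in.

```bash
python3 -c "
from cell import env; print(env.sign_off())"
```

```text
the job is handed in; nothing more can be done
None
```

The kit is packed and the lid is shut. I handed the job in at about 33 s of the 69 s allowed; no verdict is reported.

**Parts:** I placed the cork block in the middle compartment, then the balsa T in the left one and the I in the right one. Grip was 25 N for the cork and 22 N for the brackets. Each part was set down within about 1 mm of the floor before release. The last top view before the lid closed showed all three about 7 mm or less from their compartment centres and aligned to within about 4°. The yellow T was left alone.

**Lid:** I pushed it by its bar until the force rose at the predicted shut position (up to about 14 N). The final top view puts the lid centre within about 3 mm of the case centre, with its near edge flush with the rail end.

**Bystanders:**
- **Wax pot:** the last top reading matched the starting position.
- **Stamp:** one late reading came out about 11 mm off, while the one just before was within 1 mm, so I put it down to detection error.
- **Tape roll:** the network missed it in the final top views. It still showed in its place in the side picture, and the arm never went near it.

**Disagreement:** the side camera's "lid_grip" landmark was off by 1 to 3 cm, so I relied on the lid outline and the contact force instead.

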